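# Hold the mast with its brake while the control box is moved, then free it

### The job

Pull the mast brake's lever up to its third notch and let go, so that the brake stays on by itself. With the brake on, slide the antenna control box across the desk, without lifting or tipping it, until it stands wholly on the thin rubber mat. Then free the mast: press the brake's release button and keep it down until the lever has dropped all the way home, and leave the other things on the desk where they are.

Things in the scene. Friction and masses are not known exactly. Their poses are not given: they have to be found in the camera images.
- brake_unit: Mast brake unit, grey metal housing 150 mm wide (y -75 to 75) on a dark steel base plate, fixed. Origin: underside, middle of the housing; front faces its -x (towards the robot), y left, z up. A panel sloping 38 degrees carries the release button, under a meter box. Lever and notched quadrant stand to its right (lever at y -130, quadrant at y -102 to -110 reaching 110 mm from the pivot).
- hood_edge (a point): Lower front edge of the overhanging meter box (150 mm wide, 170 to 240 mm above the desk), at (-28, 0, 170) mm in the unit's frame. It stops a vertical tool: reach the button below it with the tool leaning back 30 to 45 degrees, gripper towards the unit's front (-x).
- brake_lever (a joint): Lever angle, rad. 0 = home: lever points to the unit's -x, 0.10 rad above level; grows as the grip is lifted, up to 1.40. Ratchet notches 1 to 5 from home at 0.24, 0.48, 0.72, 0.96, 1.20: let go between two, it drops to the lower one (from 0.76-0.93 to the third). Comes down only while the release button is held in (about 0.5 s). Starts home or in notch 1. Lifting takes 3 to 6 N.
- lever_pivot (a point): The lever's hinge point, in the lever's plane, 90 mm above the desk, at (0, -130, 90) mm in the brake unit's frame; the hinge axis is the unit's y axis.
- lever_grip (a point): Middle of the lever's black round rubber grip (23 mm thick, 80 mm long, along the lever), 148 mm from the pivot. Free on both sides: can be pinched from above, fingers left and right (unit's y).
- release_button (a joint): Release button travel in m: 0 = out, 0.009 = fully in. It moves straight into the sloped panel. Fully in takes about 8 N; the ratchet lets go at about 0.0055. It also twitches as the lever clicks over the notches.
- button_top (a point): Centre of the top face of the round black release button (38 mm across, stands 14 mm proud of the panel), at (-35, 0, 105) mm in the brake unit's frame. Pressing direction in the unit's frame: (0.613, 0, -0.790). The point's z axis points out of the button.
- control_box: Antenna control box, loose, grey plastic, 100 mm (its x) x 130 mm (its y) x 65 mm high, about 0.5 to 0.9 kg, with a round compass dial on its top and a black front panel on its -x face. Origin: centre of its underside. Too wide to grip: to be pushed.
- box_corner0 (a point): Lower corner of the control box at its (-50, -65, 0) mm.
- box_corner1 (a point): Lower corner of the control box at its (-50, 65, 0) mm.
- box_corner2 (a point): Lower corner of the control box at its (50, -65, 0) mm.
- box_corner3 (a point): Lower corner of the control box at its (50, 65, 0) mm.
- mat: Thin black rubber mat lying fixed on the desk, 160 mm (its x) x 190 mm (its y), 1 mm thick (no step). Origin: its centre.
- mug: Bystander: white mug, 80 mm across, 95 mm high, origin under its centre.
- can: Bystander: gold drinks can, 66 mm across, 115 mm high, origin under its centre.
- handheld: Bystander: black handheld radio standing upright, 36 x 60 x 120 mm with an 80 mm aerial on top, origin under its centre.
Things that resemble listed ones, but are neither listed nor needed, are in the scene too. Leave any turquoise look-alike of the control_box alone.

How it is judged:
By the outcome, as a careful person would: the job done as asked, in the order asked, and still so for the second after the job is handed in, with the robot touching nothing.
It also fails if it takes over 72 s, if anything falls off the work surface, if the arm or the gripper's body presses on something with over 40 N, if the wrist force passes 120 N, or if a joint passes its speed limit or range.

### The arm

A 6-joint arm with a two-finger parallel gripper is mounted at the origin on the work surface. World frame = base frame: x ahead of the robot, y to its left, z up, the work surface at z = 0. Lengths are in m, angles in rad, forces in N, time in s.
With the tool pointing down it reaches from about 0.325 to 0.9 m from the base axis. Payload 6.1 kg.
Tool frame: the origin (TCP) lies midway between the tips of the shut fingers; the grasp point (between the pads) lies 19 mm behind it; z points along the fingers, y is the line along which they close (so a half turn about z gives the same grasp; the last joint's range is limited). The gripper opens to 85 mm and grips with 20 to 120 N. Pads are 22 mm wide; open, the fingers measure 114 mm over their backs; the gripper's body (76 mm by 85 mm) begins 54 mm behind the grasp point. The pads swing forward as they close: fully open they stand 13 mm farther back than shut.
Start: joints at [-1.279, 0.22, 1.526, -0, 1.395, -0.126], TCP at [0.254, -0.571, 0.194] pointing down, gripper open.
Joint ranges: [-2.98, 2.98], [-0.91, 2.08], [0.09, 2.57], [-1.24, 4.39], [0.2, 2.65], [-2.68, 2.68]. Speed limits (rad/s): [2.57, 2.57, 3.01, 3.14, 3.14, 3.14].

### API

Orientations are given as a unit quaternion [w, x, y, z].
In Python, from bench import robot, imaging, job gives the robot as it stands.
- The arm moves only by the tool carry_out, never from a script. Its argument "steps" is a list of rows, each an object with "linear": the shift along the tool's x, y, z normalised to -1 to 1, where 1 is 0.04 m, a list of three; "roll": the turn about the tool's z normalised to -1 to 1, where 1 is 0.15 rad. A call has 1 to 8 rows; each row shifts and turns the commanded pose from where the row before left it, along the tool's axes as they then stand; what a row does not reach is not made up. A row lasts 1/8 s, in which the tool goes at most 62.5 mm and 10.7 degrees, less where a joint would pass 70% of its speed; a pose out of reach is approached as far as the arm can. A call with a number of a shift or a turn outside -1 to 1 is refused whole. A call with a gripper value outside its range is refused whole. "jaw" is the opening, from 0 (shut) to 1 (fully open), set as the call begins (left out, the last holds). The fingers move at their own pace and stop on an object; the grip force is fixed at half the most. Time passes only in rows, so rows that do not move let the fingers close. It gives the time, the measured TCP pose, the force, the opening and the grip force at its end, in the units of the state.
- robot.state(): the state, without advancing time (a new reading comes with each control period).
- imaging.read_camera(name): name is "scene" or "top"; returns a dict with "img" (384x512x3 uint8, blue, green, red), "depth" (384x512 float32, m along the optical axis (not along the pixel's ray), 0 where there is no reading), "K" (3x3 intrinsics, pixels), "rvec" (rotation vector, rad) and "tvec" (3), from world to camera coordinates, as OpenCV has them. Camera axes: x right, y down, z forward; pixel columns grow to the right and rows downward; lengths in m; the calibration is good to about 2 mm. A picture is of the moment at which its call begins.
- job.hand_in(): hands the job in; it is judged then, once.
The state is a dict: "clock": time; "joint_pos": joint angles; "dq": joint speeds; "joint_torque": joint torques, N m; "eef_pos": TCP position; "orientation": TCP orientation; "ft_force": force on the tool from outside, world axes, zero at the start; "ft_torque": the same for the moment, N m; "width": finger opening in m; "finger_force": force on a finger pad.
Only numpy, scipy, OpenCV 4.12 (cv2) and the standard library are available. Lean on these libraries where they do the work, as an engineer would, in place of code of your own. Each camera call takes 0.05 s, during which the arm holds its last target. There are 200 camera calls.

## Working session

There is one attempt and no reset: what is moved stays moved. The work goes in short steps, Python scripts to look and compute and a tool call to move; the robot and the scene stay as the last step left them, time stands still between calls to the robot, and variables do not carry over. Pictures are saved under pics/ and viewed, at most 10 in all, crops included, and the job is handed in when it is done.

Besides the shell and the picture viewer there is one more tool, called after "Request:" as name([rows], argument=value, ...), one row to a line, values as JSON. carry_out: Moves the arm, as the interface text tells. Scaled input: -1 to 1 covers 0.04 m each way for a shift and 0.15 rad each way for a turn. Its arguments: {"type":"object","properties":{"steps":{"type":"array"},"jaw":{"type":"number"}},"required":["steps"]}

```bash
ls; mkdir -p pics
cat > h.py <<'E'
import numpy as np, cv2
from scipy.spatial.transform import Rotation as R
from bench import robot, imaging, job
np.set_printoptions(precision=4,suppress=True)
def shot(n):
    c=imaging.read_camera(n); c['R']=cv2.Rodrigues(np.array(c['rvec'],float))[0]; c['t']=np.array(c['tvec'],float).ravel(); return c
def world(c,u,v,d=None):
    d=c['depth'][int(v),int(u)] if d is None else d
    p=np.linalg.inv(c['K'])@[u,v,1]*d
    return c['R'].T@(p-c['t'])
def cloud(c):
    h,w=c['depth'].shape; u,v=np.meshgrid(np.arange(w),np.arange(h))
    p=np.stack([u,v,np.ones_like(u)],-1)@np.linalg.inv(c['K']).T*c['depth'][...,None]
    return (p-c['t'])@c['R']
def proj(c,P):
    return cv2.projectPoints(np.array(P,float).reshape(-1,3),np.array(c['rvec'],float),c['t'],np.array(c['K'],float),None)[0].reshape(-1,2)
E
python3 - <<'E'
from h import *
import pickle
for n in('scene','top'):
    c=shot(n); cv2.imwrite(f'pics/{n}0.png',cv2.resize(c['img'],(768,576),interpolation=cv2.INTER_CUBIC)); pickle.dump(c,open(n+'0.pkl','wb'))
    print(n,-c['R'].T@c['t'],c['R'][2],c['K'][0,0])
s=robot.state();print(s)
E
```

```text
pics
scene [ 0.9067 -0.1291  1.1436] [-0.3036  0.1186 -0.9454] 467.4112947231522
top [ 0.3952 -0.0037  1.26  ] [ 0.1528  0.0032 -0.9883] 400.7066606737668
{'clock': 0.1, 'joint_pos': array([-1.2791,  0.2211,  1.5275, -0.    ,  1.3947, -0.1261]), 'dq': array([ 0.001 , -0.0013, -0.0035, -0.0007, -0.0006, -0.0024]), 'joint_torque': array([  0.0004, -49.8245, -39.0547,  -0.    ,   0.0057,   0.    ]), 'eef_pos': array([ 0.2534, -0.5707,  0.1934]), 'orientation': array([-0.0009,  0.9783,  0.2074, -0.0001]), 'ft_force': array([ 0.5796,  0.5148, -0.0919]), 'ft_torque': array([-0.0215,  0.0334,  0.0235]), 'finger_force': 0.0, 'width': 0.08524960342497778}
```

View pics/scene0.png

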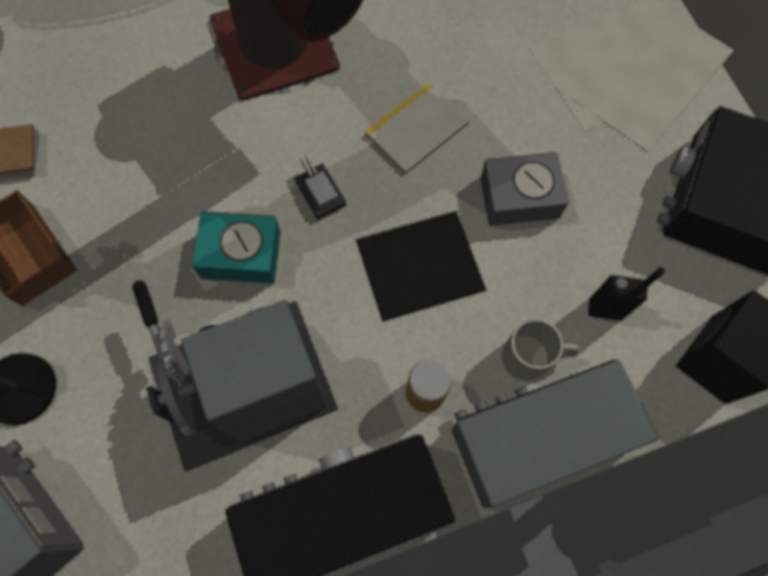

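View pics/top0.png

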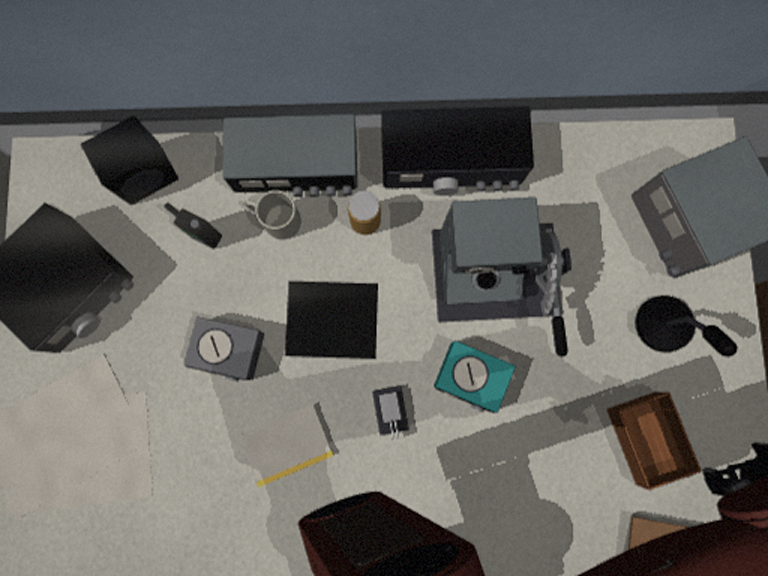

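The pictures (768x576 px) show these objects:
- **Brake:** the unit is at top (490,240), its button at (487,280), and the lever grip at (560,335). In the scene view the grip is at (147,300).
- **Control box candidates:** the grey box is at top (225,348) and scene (525,188). The turquoise look-alike is at top (475,375) and scene (237,247). I choose the grey one.
- **Mat candidates:** the black mat is at top (332,320) and scene (420,265). The black morse key at (392,410) and the pale papers are not the mat.
- **Lever-like object:** the desk microphone at top (665,323) and (720,340) is not the lever.

```bash
cat > m.py <<'E'
from h import *
import pickle,sys
C={n:pickle.load(open(n+'0.pkl','rb')) for n in('scene','top')}
def rect(P,name,sz):
    (c,s,a)=cv2.minAreaRect((P[:,:2]*1000).astype(np.float32)); print(name,'n',len(P),'c',np.round(c,1),'size',np.round(s,1),'ang',round(a,1),'exp',sz)
def roi(n,x0,y0,x1,y1):  # in 768 px
    c=C[n];W=cloud(c);s=np.s_[int(y0/1.5):int(y1/1.5),int(x0/1.5):int(x1/1.5)];return W[s].reshape(-1,3),c['img'][s].reshape(-1,3).astype(int),c['depth'][s].ravel()
for n,b in dict(top=(165,300,280,395),scene=(465,135,585,240)).items():
    P,I,d=roi(n,*b); m=(P[:,2]>.05)&(P[:,2]<.09)&(d>0); print('ztop',np.median(P[m][:,2])); rect(P[m],n+' box',(100,130))
for n,b in dict(top=(275,270,390,370),scene=(345,200,500,330)).items():
    P,I,d=roi(n,*b); m=(I.max(1)<45)&(abs(P[:,2])<.02)&(d>0); print(np.median(P[m][:,2])); rect(P[m],n+' mat',(160,190))
for n,b in dict(top=(430,180,560,330),scene=(150,290,340,470)).items():
    P,I,d=roi(n,*b); m=(P[:,2]>.225)&(P[:,2]<.26)&(d>0); print(np.median(P[m][:,2])); rect(P[m],n+' hood',('?',150))
for n,b in dict(top=(545,310,580,360),scene=(130,278,160,328)).items():
    P,I,d=roi(n,*b); m=(I.max(1)<50)&(P[:,2]>.06)&(d>0); Q=P[m]; 
    q=Q.mean(0);v=np.linalg.svd(Q-q)[2][0]; t=(Q-q)@v; print(n,'grip',q,v,t.min(),t.max())
for n,b in dict(top=(470,265,505,295),).items():
    P,I,d=roi(n,*b); m=(I.max(1)<40)&(P[:,2]>.07)&(P[:,2]<.13)&(d>0); print(n,'btn',np.median(P[m],0),len(P[m]))
t=C['top']['img'][90:260,90:260+150]; s=C['scene']['img'][170:320,70:240]
a=cv2.resize(C['top']['img'][120:250,280:400],(400,433),interpolation=cv2.INTER_CUBIC)
b=cv2.resize(C['top']['img'][190:275,110:260],(400,227),interpolation=cv2.INTER_CUBIC)
o=np.zeros((433,800,3),np.uint8);o[:,:400]=a;o[:227,400:]=b;cv2.imwrite('pics/crop1.png',o)
E
python3 m.py
```

```text
ztop 0.06684996201232396
top box n 1520 c [468.  312.1] size [131.3 107.6] ang 76.3 exp (100, 130)
ztop 0.06651639272822658
scene box n 1909 c [469.6 313.9] size [132.3 105.5] ang 76.3 exp (100, 130)
0.002327374737830443
top mat n 2865 c [530.3  96.4] size [188.3 156.3] ang 86.7 exp (160, 190)
0.002110963200540445
scene mat n 3885 c [529.5 129.9] size [248.2 155.4] ang 87.1 exp (160, 190)
0.2411661310669634
top hood n 2603 c [ 648.5 -212.5] size [122.6 150.6] ang 1.8 exp ('?', 150)
0.24041122938338966
scene hood n 4510 c [ 648.  -210.6] size [120.9 150.4] ang 1.7 exp ('?', 150)
top grip [ 0.4759 -0.3455  0.1151] [-0.9919 -0.0503  0.1166] -0.05267456681800788 0.03725581917748609
scene grip [ 0.4766 -0.3442  0.115 ] [ 0.9943  0.032  -0.1015] -0.03728944848457569 0.034815143321152306
top btn [ 0.5877 -0.2144  0.1084] 110
```

View pics/crop1.png

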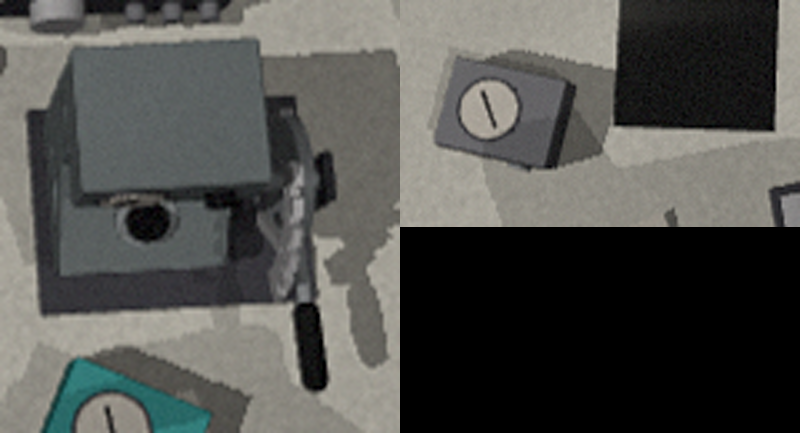

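The crop shows the button at crop (148,222), under the hood edge, and the lever grip at (310,345). The grey box is at (500,112) with a plain dial at (490,110), and it has the right look and size.

The moves can't tilt the tool, so I'll press the button with one finger of a partly open gripper, kept in front of the hood.

```bash
cat >> h.py <<'E'
def plan(p,head):
    s=robot.state();q=np.array(s['orientation']);Rt=R.from_quat(np.r_[q[1:],q[0]]).as_matrix()
    h=np.degrees(np.arctan2(Rt[1,0],Rt[0,0])); d=np.array(p)-s['eef_pos']
    print('t',s['clock'],'pos',s['eef_pos'],'head',h,'z',Rt[:,2],'F',np.array(s['ft_force']),'w',s['width'])
    print(' shift units (tool now)',Rt.T@d/.04,' roll units',-np.radians((head-h+180)%360-180)/.15)
    a=np.radians(head);Rn=np.array([[np.cos(a),np.sin(a),0],[np.sin(a),-np.cos(a),0],[0,0,-1]]);print(' shift units (tool after roll)',Rn.T@d/.04)
E
python3 - <<'E'
from h import *
import pickle
C={n:pickle.load(open(n+'0.pkl','rb')) for n in('scene','top')}
U=np.array([615.6,-212.5,0])/1000; Ru=R.from_euler('z',1.75,degrees=True).as_matrix()
for nm,p in dict(btn=(-35,0,105),grip=(-147.3,-130,104.8),hood1=(-28,75,170),hood2=(-28,-75,170),hood1t=(-28,75,240),hood2t=(-28,-75,240)).items():
    w=U+Ru@np.array(p)/1000; print(nm,w,[(n,(proj(C[n],w)[0]*1.5).round(1)) for n in C])
c=C['top'];W=cloud(c)
for nm,(u,v) in dict(radio=(195,225),mug=(275,200),can=(364,205),mic=(722,340),woodbox=(690,440),key=(392,400),turq=(475,375)).items():
    print(nm,W[int(v/1.5),int(u/1.5)])
W0=W.reshape(-1,3)
plan([.473,-.347,.26],1.75)
E
```

```text
btn [ 0.5806 -0.2136  0.105 ] [('scene', array([246.9, 337.2])), ('top', array([485.6, 283.2]))]
grip [ 0.4723 -0.3469  0.1048] [('scene', array([144. , 303.2])), ('top', array([558.2, 337. ]))]
hood1 [ 0.5853 -0.1384  0.17  ] [('scene', array([289.9, 311. ])), ('top', array([450.7, 276. ]))]
hood2 [ 0.5899 -0.2883  0.17  ] [('scene', array([190.7, 349.3])), ('top', array([532.1, 271.3]))]
hood1t [ 0.5853 -0.1384  0.24  ] [('scene', array([284.1, 295.9])), ('top', array([455.4, 268.9]))]
hood2t [ 0.5899 -0.2883  0.24  ] [('scene', array([177.8, 336.6])), ('top', array([542.2, 263.9]))]
radio [0.7064 0.3476 0.1291]
mug [0.7779 0.2068 0.0514]
can [0.7436 0.0211 0.1148]
mic [ 0.4558 -0.6134  0.1837]
woodbox [ 0.2641 -0.6302  0.0006]
key [ 0.362  -0.025   0.0401]
turq [ 0.4048 -0.1875  0.0692]
t 0.1 pos [ 0.2534 -0.5707  0.1934] head 23.93845531031041 z [-0.0005  0.0017 -1.    ] F [ 0.5796  0.5148 -0.0919] w 0.08524960342497778
 shift units (tool now) [ 7.2864 -2.886  -1.6577]  roll units 2.5817440073102462
 shift units (tool after roll) [ 5.6577 -5.4212 -1.6643]
```

Request:
carry_out([
  {"linear": [0, 0, -0.9], "roll": 0.86},
  {"linear": [0, 0, -0.9], "roll": 0.86},
  {"linear": [0, 0, -0.2], "roll": 0.86},
  {"linear": [0.9, -0.9, 0], "roll": 0},
  {"linear": [0.9, -0.9, 0], "roll": 0},
  {"linear": [0.9, -0.9, 0], "roll": 0},
  {"linear": [0.9, -0.9, 0], "roll": 0},
  {"linear": [0.9, -0.9, 0], "roll": 0},
], jaw=0.6)

```text
clock: 1.1
eef_pos: [0.4287, -0.3843, 0.2739]
orientation: [-0.0, 1.0, 0.015, -0.0]
ft_force: [1.0, 0.1, -0.4]
width: 0.0518
finger_force: 0.0
```

```bash
python3 -c "
from h import *
plan([.4745,-.3455,.086],1.75)"
```

```text
t 1.1 pos [ 0.4287 -0.3843  0.2739] head 1.75551552145208 z [-0.0005  0.0005 -1.    ] F [ 1.035   0.1025 -0.4481] w 0.0517527282216069
 shift units (tool now) [ 1.1759 -0.9311  4.6979]  roll units 0.0006417600620214365
 shift units (tool after roll) [ 1.1738 -0.9339  4.6978]
```

Request:
carry_out([
  {"linear": [0.5, -0.4, 0.5], "roll": 0},
  {"linear": [0, 0, 0.8], "roll": 0},
  {"linear": [0, 0, 0.5], "roll": 0},
  {"linear": [0, 0, 0], "roll": 0},
])

```text
clock: 1.6
eef_pos: [0.4462, -0.3683, 0.2001]
orientation: [-0.002, 1.0, 0.015, -0.002]
ft_force: [1.2, 0.0, -0.5]
width: 0.0511
finger_force: 0.0
```

```bash
python3 -c "
from h import *
plan([.4745,-.3455,.082],1.75)
import pickle
for n in('top','scene'):
  c=shot(n);x,y=proj(c,[.4745,-.3455,.15])[0].astype(int);a=c['img'][max(0,y-65):y+65,max(0,x-65):x+65]
  a=cv2.resize(a,(400,400),interpolation=2);o=a if n=='top' else np.hstack([o,a])
cv2.imwrite('pics/c2.png',o)"
```

```text
t 1.6 pos [ 0.4462 -0.3683  0.2001] head 1.7365043898464572 z [-0.0031  0.0033 -1.    ] F [ 1.2231  0.0198 -0.4646] w 0.05105086489681323
 shift units (tool now) [ 0.7327 -0.5383  2.9519]  roll units -0.0015702855449657674
 shift units (tool after roll) [ 0.7241 -0.548   2.9522]
```

View pics/c2.png

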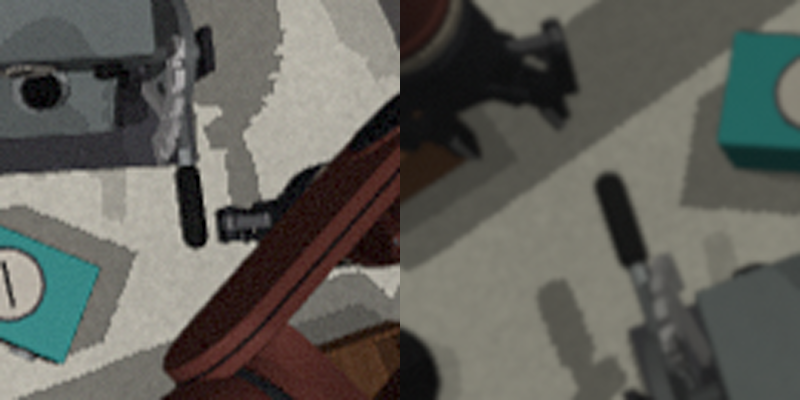

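The crop shows the open fingers (at (240,222) in the left half) still to the right of and short of the grip at (190,205). That agrees with the computed offset.

Request:
carry_out([
  {"linear": [0.4, -0.27, 0], "roll": 0},
  {"linear": [0.33, -0.27, 0], "roll": 0},
  {"linear": [0, 0, 0], "roll": 0},
  {"linear": [0, 0, 0], "roll": 0},
])

```text
clock: 2.2
eef_pos: [0.4762, -0.3465, 0.2025]
orientation: [0.0, 1.0, 0.016, -0.0]
ft_force: [-0.0, -0.9, -0.2]
width: 0.0512
finger_force: 0.0
```

```bash
python3 -c "
from h import *
plan([.4745,-.3455,.082],1.75)"
```

```text
t 2.2 pos [ 0.4762 -0.3465  0.2025] head 1.8185714078014528 z [-0.0001 -0.0003 -1.    ] F [-0.0285 -0.9355 -0.1693] w 0.05120302319731245
 shift units (tool now) [-0.0417 -0.0263  3.0131]  roll units 0.007978645592419351
 shift units (tool after roll) [-0.0421 -0.0253  3.0131]
```

Now I descend, then close the fingers.

Request:
carry_out([
  {"linear": [0, 0, 0.9], "roll": 0},
  {"linear": [0, 0, 0.9], "roll": 0},
  {"linear": [0, 0, 0.8], "roll": 0},
  {"linear": [0, 0, 0.4], "roll": 0},
  {"linear": [0, 0, 0], "roll": 0},
  {"linear": [0, 0, 0], "roll": 0},
])

```text
clock: 2.95
eef_pos: [0.4768, -0.3476, 0.084]
orientation: [0.001, 1.0, 0.015, 0.001]
ft_force: [0.1, -0.1, 1.1]
width: 0.0517
finger_force: 0.0
```

Request:
carry_out([
  {"linear": [0, 0, 0], "roll": 0},
  {"linear": [0, 0, 0], "roll": 0},
  {"linear": [0, 0, 0], "roll": 0},
  {"linear": [0, 0, 0], "roll": 0},
], jaw=0)

```text
clock: 3.45
eef_pos: [0.476, -0.3467, 0.0826]
orientation: [0.0, 1.0, 0.015, 0.0]
ft_force: [-0.1, 0.7, -0.5]
width: -0.0001
finger_force: 0.0
```

```bash
python3 -c "
from h import *
for n in('top','scene'):
  c=shot(n);x,y=proj(c,[.4745,-.3455,.12])[0].astype(int);a=c['img'][max(0,y-50):y+50,max(0,x-50):x+50]
  print(n,x,y,a.shape)
  a=cv2.resize(a,(400,400),interpolation=2);o=a if n=='top' else np.hstack([o,a])
cv2.imwrite('pics/c3.png',o)"
```

```text
top 373 223 (100, 100, 3)
scene 94 200 (100, 100, 3)
```

View pics/c3.png

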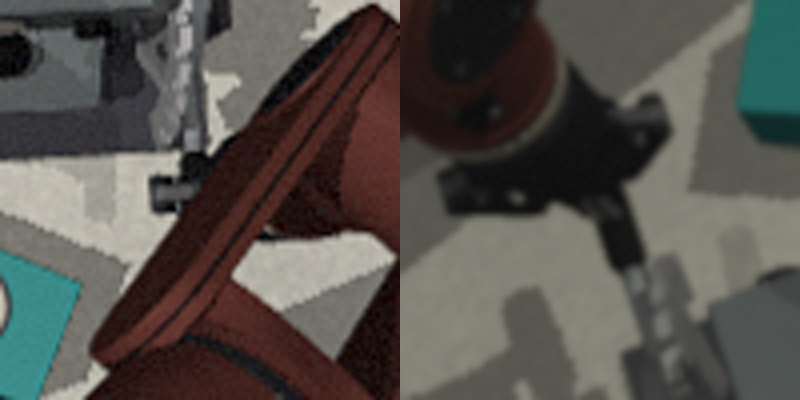

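The crop shows the gripper straight over the grip: scene half (600,200), with the grip end visible at (620,235). The fingers still closed on nothing, so I check the lever's angle by depth.

```bash
cat >> h.py <<'E'
def lever(n='scene',U=np.array([.6175,-.211]),yaw=1.75):
    c=shot(n);W=cloud(c).reshape(-1,3);W=W[c['depth'].ravel()>0];I=c['img'].reshape(-1,3)[c['depth'].ravel()>0]
    a=np.radians(yaw);d=W[:,:2]-U;x=d@[np.cos(a),np.sin(a)];y=d@[-np.sin(a),np.cos(a)]
    m=(abs(y+.130)<.014)&(W[:,2]>.07)&(W[:,2]<.30)&(x<.0)&(x>-.22)
    return np.c_[x,y,W[:,2]][m],I[m]
E
python3 - <<'E'
from h import *
for n in('scene','top'):
    P,I=lever(n)
    for lo in np.arange(-.20,0,.015):
        m=(P[:,0]>lo)&(P[:,0]<=lo+.015)
        if m.any(): print(n,round(lo+.0075,4),m.sum(),'y',np.median(P[m,1]),'z',np.percentile(P[m,2],[10,50,90]),I[m].mean(0).astype(int))
E
```

```text
scene -0.1625 2 y -0.11855186158847081 z [0.1063 0.1068 0.1073] [76 84 85]
scene -0.1475 35 y -0.1289837562382586 z [0.1083 0.1347 0.1681] [34 36 36]
scene -0.1325 188 y -0.12923073464861373 z [0.1115 0.1458 0.1963] [27 28 28]
scene -0.1175 184 y -0.12814906502231344 z [0.1079 0.2645 0.2936] [24 25 25]
scene -0.1025 92 y -0.12863965790006765 z [0.1041 0.2578 0.2834] [47 48 47]
scene -0.0875 32 y -0.13015306215506722 z [0.104  0.1061 0.1075] [72 75 73]
scene -0.0725 28 y -0.13090713357669087 z [0.1    0.1038 0.1076] [74 77 75]
scene -0.0575 14 y -0.13051193694665292 z [0.1001 0.1039 0.1093] [66 68 66]
scene -0.0425 24 y -0.12934002283229745 z [0.1227 0.1308 0.1346] [63 65 63]
scene -0.0275 49 y -0.12627197645804983 z [0.0941 0.14   0.1456] [61 63 61]
scene -0.0125 80 y -0.12448891210297301 z [0.0948 0.1441 0.1483] [55 56 54]
scene 0.0025 32 y -0.12433011479027803 z [0.096  0.1346 0.1495] [53 54 52]
top -0.1775 9 y -0.12115168163700996 z [0.2668 0.2798 0.2904] [92 97 99]
top -0.1325 3 y -0.1249099892173983 z [0.1041 0.1051 0.1146] [16 14 14]
top -0.1175 36 y -0.12756202343550174 z [0.1083 0.1125 0.1166] [23 24 25]
top -0.1025 29 y -0.12948811943201932 z [0.1025 0.1065 0.1089] [92 90 89]
top -0.0875 27 y -0.13086005942932663 z [0.1019 0.106  0.1076] [84 83 81]
top -0.0725 13 y -0.1331255004335725 z [0.1038 0.1055 0.1074] [89 89 87]
top -0.0575 12 y -0.1346873972027971 z [0.103  0.1069 0.116 ] [88 86 86]
top -0.0425 20 y -0.13274098814806845 z [0.1242 0.1311 0.1369] [81 81 80]
top -0.0275 31 y -0.12975942002223337 z [0.0732 0.1391 0.1442] [80 79 78]
top -0.0125 37 y -0.13005137229087083 z [0.0802 0.1455 0.1485] [83 82 80]
top 0.0025 13 y -0.12436834126103666 z [0.0965 0.1007 0.1507] [79 78 77]
```

Request:
carry_out([
  {"linear": [0, 0, -0.2], "roll": 0},
  {"linear": [0, 0, -0.2], "roll": 0},
  {"linear": [0, 0, 0], "roll": 0},
])

```text
clock: 4.03
eef_pos: [0.4767, -0.3474, 0.0999]
orientation: [0.001, 1.0, 0.015, 0.001]
ft_force: [0.9, -0.7, 0.2]
width: -0.0001
finger_force: 0.0
```

Run:
```python
from h import *
plan([.4745,-.3455,.082],1.75)
P,I=lever('scene')
for lo in np.arange(-.20,0,.015):
        m=(P[:,0]>lo)&(P[:,0]<=lo+.015)
        if m.any(): print(round(lo+.0075,4),m.sum(),'y',np.median(P[m,1]),'z',np.percentile(P[m,2],[10,50,90]))
c=shot('scene');x,y=94,200;a=c['img'][y-45:y+35,x-50:x+50]
cv2.imwrite('pics/c4.png',np.clip(cv2.resize(a,(800,600),interpolation=2).astype(float)*2.2,0,255).astype(np.uint8))
```

```text
t 4.025 pos [ 0.4767 -0.3474  0.0999] head 1.765436659565534 z [ 0.0018 -0.0017 -1.    ] F [ 0.8675 -0.7489  0.1903] w -0.0001339057943029371
 shift units (tool now) [-0.0551 -0.0496  0.4472]  roll units 0.0017961368995190615
 shift units (tool after roll) [-0.0543 -0.0488  0.4474]
-0.1625 13 y -0.12003486404684871 z [0.1066 0.1096 0.1135]
-0.1475 55 y -0.12553470410503118 z [0.1104 0.1157 0.1845]
-0.1325 213 y -0.12956748165543394 z [0.1115 0.1659 0.2139]
-0.1175 126 y -0.12772390006475406 z [0.107  0.1155 0.2914]
-0.1025 87 y -0.12869783226600987 z [0.1047 0.2692 0.2932]
-0.0875 34 y -0.1300353237879219 z [0.1023 0.1047 0.1082]
-0.0725 26 y -0.13110140899723388 z [0.1018 0.1044 0.1062]
-0.0575 16 y -0.13080778455139763 z [0.1006 0.1035 0.1145]
-0.0425 25 y -0.1295366261822477 z [0.123  0.1306 0.1362]
-0.0275 51 y -0.1256544330728528 z [0.0961 0.1394 0.1449]
-0.0125 75 y -0.12458495025077312 z [0.0942 0.1429 0.1492]
0.0025 28 y -0.12422974394662051 z [0.099  0.1337 0.1499]
```

View pics/c4.png

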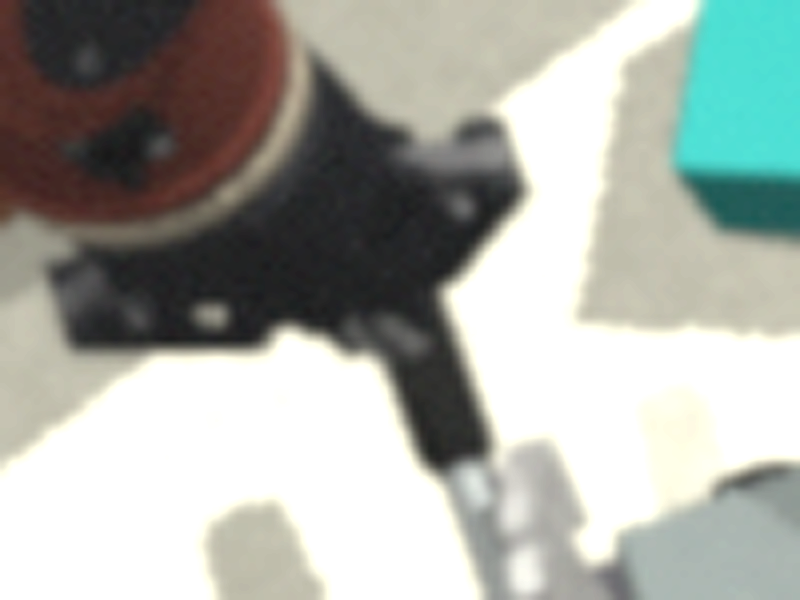

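The enlarged crop shows the shut fingertips at about (385,335), next to or above the grip at (440,410). I check where the tips really are.

Run:
```python
from h import *
c=shot('scene');W=cloud(c)
s=robot.state();print(s['eef_pos'],proj(c,s['eef_pos']),proj(c,s['eef_pos']+[0,0,.03]))
for v in range(188,216,2): print(v,[ (u,W[v,u].round(3).tolist()) for u in range(86,106,3)])
```

```text
[ 0.476  -0.3466  0.0984] [[ 97.3459 204.2862]] [[ 93.3026 200.3521]]
188 [(86, [0.505, -0.324, 0.269]), (89, [0.494, -0.325, 0.239]), (92, [0.472, -0.33, 0.187]), (95, [0.478, -0.322, 0.194]), (98, [0.483, -0.315, 0.201]), (101, [0.486, -0.309, 0.201]), (104, [0.486, -0.303, 0.198])]
190 [(86, [0.493, -0.333, 0.232]), (89, [0.492, -0.329, 0.225]), (92, [0.484, -0.328, 0.203]), (95, [0.48, -0.324, 0.19]), (98, [0.485, -0.317, 0.194]), (101, [0.485, -0.312, 0.19]), (104, [0.404, -0.341, 0.0])]
192 [(86, [0.492, -0.337, 0.22]), (89, [0.49, -0.332, 0.212]), (92, [0.492, -0.327, 0.211]), (95, [0.481, -0.327, 0.181]), (98, [0.486, -0.32, 0.186]), (101, [0.406, -0.35, -0.0]), (104, [0.408, -0.343, -0.002])]
194 [(86, [0.48, -0.346, 0.183]), (89, [0.492, -0.335, 0.205]), (92, [0.487, -0.333, 0.19]), (95, [0.48, -0.331, 0.169]), (98, [0.457, -0.336, 0.111]), (101, [0.413, -0.351, 0.003]), (104, [0.415, -0.344, 0.001])]
196 [(86, [0.486, -0.346, 0.187]), (89, [0.486, -0.341, 0.182]), (92, [0.487, -0.336, 0.18]), (95, [0.481, -0.334, 0.16]), (98, [0.478, -0.33, 0.148]), (101, [0.416, -0.353, -
[... 1282 characters left out ...]
, [0.494, -0.338, 0.113]), (104, [0.493, -0.333, 0.105])]
210 [(86, [0.442, -0.397, 0.004]), (89, [0.443, -0.391, 0.0]), (92, [0.446, -0.384, 0.0]), (95, [0.491, -0.353, 0.107]), (98, [0.496, -0.346, 0.114]), (101, [0.498, -0.339, 0.112]), (104, [0.498, -0.334, 0.106])]
212 [(86, [0.446, -0.399, 0.002]), (89, [0.449, -0.392, 0.002]), (92, [0.45, -0.385, -0.001]), (95, [0.498, -0.353, 0.112]), (98, [0.502, -0.346, 0.117]), (101, [0.502, -0.341, 0.111]), (104, [0.504, -0.335, 0.111])]
214 [(86, [0.452, -0.4, 0.003]), (89, [0.456, -0.392, 0.007]), (92, [0.456, -0.386, -0.0]), (95, [0.457, -0.38, -0.003]), (98, [0.505, -0.348, 0.112]), (101, [0.507, -0.342, 0.11]), (104, [0.508, -0.336, 0.108])]
```

The depth image puts the shut tips at about z = 0.14, while the reported TCP is 0.098. I raise the gripper clear and measure this offset.

Request:
carry_out([
  {"linear": [0, 0, -0.9], "roll": 0},
  {"linear": [0, 0, -0.9], "roll": 0},
  {"linear": [0, 0, -0.4], "roll": 0},
  {"linear": [0, 0, 0], "roll": 0},
  {"linear": [0, 0, 0], "roll": 0},
])

```text
clock: 4.8
eef_pos: [0.4752, -0.346, 0.1845]
orientation: [-0.001, 1.0, 0.015, -0.001]
ft_force: [-0.7, -0.5, -0.8]
width: 0.0001
finger_force: 0.0
```

```bash
cat >> h.py <<'E'
def tips(n='scene',r=.075):
    s=robot.state();e=np.array(s['eef_pos']);c=shot(n);W=cloud(c).reshape(-1,3);I=c['img'].reshape(-1,3).max(1)
    m=(np.linalg.norm(W[:,:2]-e[:2],axis=1)<r)&(W[:,2]>e[2]-.02)&(W[:,2]<e[2]+.12)&(c['depth'].ravel()>0)
    P=W[m];P=P[np.argsort(P[:,2])];print(n,'eef',e,'w',s['width'],'lowest rel:\n',(P[:12:2]-e)); 
    for z in np.arange(0,.12,.01):
        k=(P[:,2]-e[2]>=z)&(P[:,2]-e[2]<z+.01)
        if k.any(): print(round(z,2),k.sum(),'x',(P[k,0]-e[0]).min().round(3),(P[k,0]-e[0]).max().round(3),'y',(P[k,1]-e[1]).min().round(3),(P[k,1]-e[1]).max().round(3))
E
python3 -c "
from h import *
tips();tips('top')"
```

```text
scene eef [ 0.4752 -0.346   0.1845] w 0.00012353301664197976 lowest rel:
 [[ 0.0701  0.0237 -0.0198]
 [ 0.0682  0.031  -0.0193]
 [ 0.0685  0.0246 -0.0182]
 [ 0.0667  0.0254 -0.0171]
 [ 0.0683  0.0228 -0.0167]
 [ 0.0088  0.0024  0.041 ]]
0.04 15 x -0.002 0.011 y -0.004 0.016
0.05 40 x -0.005 0.011 y -0.01 0.017
0.06 25 x -0.002 0.011 y -0.01 0.017
0.07 27 x 0.002 0.011 y -0.009 0.019
0.08 53 x -0.003 0.013 y -0.027 0.035
0.09 135 x -0.011 0.014 y -0.038 0.045
0.1 100 x -0.01 0.017 y -0.047 0.049
0.11 113 x -0.007 0.017 y -0.056 0.059
top eef [ 0.4751 -0.3459  0.1842] w -5.0446003075298437e-05 lowest rel:
 [[ 0.0694  0.0233 -0.0172]
 [ 0.0688  0.0216 -0.0137]
 [-0.0059  0.0283  0.0941]
 [-0.0061  0.0265  0.0961]
 [ 0.0106  0.0294  0.1016]
 [-0.0092  0.0322  0.1056]]
0.08 1 x -0.013 -0.013 y 0.032 0.032
0.09 3 x -0.006 -0.004 y 0.026 0.028
0.1 7 x -0.009 0.017 y 0.017 0.035
0.11 3 x -0.012 -0.007 y 0.036 0.038
```

Request:
carry_out([
  {"linear": [0, 0, 0], "roll": 0},
  {"linear": [0, 0, 0], "roll": 0},
  {"linear": [0, 0, 0], "roll": 0},
  {"linear": [0, 0, 0], "roll": 0},
], jaw=0.6)

```text
clock: 5.4
eef_pos: [0.476, -0.3467, 0.1864]
orientation: [0.0, 1.0, 0.015, 0.0]
ft_force: [-0.4, 0.4, 0.5]
width: 0.0512
finger_force: 0.0
```

```bash
python3 -c "
from h import *
tips();tips('top')"
```

```text
scene eef [ 0.476  -0.3467  0.1864] w 0.05122016127382738 lowest rel:
 [[ 0.0672  0.0301 -0.0196]
 [ 0.0034 -0.0228  0.0401]
 [-0.0031 -0.0229  0.0416]
 [ 0.0073 -0.0223  0.0439]
 [ 0.0058  0.0354  0.0448]
 [-0.0114 -0.0237  0.0453]]
0.04 23 x -0.011 0.011 y -0.028 0.039
0.05 39 x -0.011 0.011 y -0.035 0.043
0.06 48 x -0.012 0.012 y -0.035 0.042
0.07 35 x -0.008 0.011 y -0.028 0.043
0.08 51 x -0.014 0.013 y -0.052 0.059
0.09 184 x -0.014 0.014 y -0.054 0.061
0.1 94 x -0.014 0.017 y -0.058 0.063
0.11 112 x -0.006 0.017 y -0.061 0.066
top eef [ 0.476  -0.3467  0.1864] w 0.05139031932636458 lowest rel:
 [[ 0.063   0.0245 -0.0196]
 [ 0.0657  0.0273 -0.0188]
 [-0.0104  0.0323  0.044 ]
 [-0.0092  0.0321  0.0608]
 [-0.012   0.0308  0.0641]
 [-0.0138  0.0333  0.088 ]]
0.04 1 x -0.01 -0.01 y 0.032 0.032
0.05 1 x -0.011 -0.011 y 0.032 0.032
0.06 3 x -0.012 -0.009 y 0.031 0.033
0.08 3 x -0.014 -0.011 y 0.033 0.038
0.09 19 x -0.014 0.01 y 0.031 0.058
0.1 14 x -0.012 0.014 y 0.031 0.061
0.11 12 x -0.01 0.016 y 0.029 0.064
```

The true tips are 40 mm above the reported TCP (that is, reported z = true tip z − 0.040), both shut and open. The finger centre is also about 3.5 mm to +y. I correct for both and descend in stages.

Request:
carry_out([
  {"linear": [0, 0.06, 0.9], "roll": 0},
  {"linear": [0, 0, 0.9], "roll": 0},
  {"linear": [0, 0, 0.6], "roll": 0},
  {"linear": [0, 0, 0.3], "roll": 0},
  {"linear": [0, 0, 0], "roll": 0},
])

```text
clock: 6.12
eef_pos: [0.4757, -0.3488, 0.0779]
orientation: [-0.0, 1.0, 0.015, -0.0]
ft_force: [0.2, 0.2, 0.2]
width: 0.0513
finger_force: 0.0
```

Request:
carry_out([
  {"linear": [0, 0, 0.3], "roll": 0},
  {"linear": [0, 0, 0.3], "roll": 0},
  {"linear": [0, 0, 0.2], "roll": 0},
  {"linear": [0, 0, 0], "roll": 0},
  {"linear": [0, 0, 0], "roll": 0},
])

```text
clock: 6.75
eef_pos: [0.4762, -0.3492, 0.0466]
orientation: [0.0, 1.0, 0.015, 0.0]
ft_force: [-0.2, 0.3, 0.7]
width: 0.0512
finger_force: 0.0
```

Request:
carry_out([
  {"linear": [0, 0, 0], "roll": 0},
  {"linear": [0, 0, 0], "roll": 0},
  {"linear": [0, 0, 0], "roll": 0},
  {"linear": [0, 0, 0], "roll": 0},
], jaw=0)

```text
clock: 7.25
eef_pos: [0.4762, -0.3484, 0.0467]
orientation: [-0.0, 1.0, 0.015, 0.0]
ft_force: [-0.7, 5.6, 3.9]
width: 0.0214
finger_force: 58.5
```

Request:
carry_out([
  {"linear": [0.09, 0, -0.49], "roll": 0},
  {"linear": [0.16, 0, -0.47], "roll": 0},
  {"linear": [0.22, 0, -0.45], "roll": 0},
  {"linear": [0, 0, 0], "roll": 0},
  {"linear": [0, 0, 0], "roll": 0},
])

```text
clock: 7.88
eef_pos: [0.4948, -0.3479, 0.104]
orientation: [-0.0, 1.0, 0.016, -0.001]
ft_force: [-4.8, 4.4, -2.5]
width: 0.0214
finger_force: 59.8
```

Request:
carry_out([
  {"linear": [0.28, 0, -0.41], "roll": 0},
  {"linear": [0.34, 0, -0.37], "roll": 0},
  {"linear": [0.38, 0, -0.32], "roll": 0},
  {"linear": [0, 0, 0], "roll": 0},
  {"linear": [0, 0, 0], "roll": 0},
  {"linear": [0, 0, 0], "roll": 0},
])

```text
clock: 8.62
eef_pos: [0.5354, -0.3468, 0.1476]
orientation: [-0.0, 1.0, 0.015, 0.001]
ft_force: [-0.6, 5.4, -3.3]
width: 0.0213
finger_force: 61.1
```

```bash
cat > lev.py <<'E'
from h import *
e=robot.state()['eef_pos'];print(e,'phi est from tool',np.arctan2(e[2]+.059-.09,.6175-e[0]))
for n in('scene','top'):
    P,I=lever(n); r=np.hypot(P[:,0],P[:,2]-.09);m=(r>.06)&(r<.2)&(I.max(1)<140);ph=np.arctan2(P[m,2]-.09,-P[m,0])
    h=np.histogram(ph,bins=np.arange(0,1.6,.05));print(n,[(round(b,2),int(k)) for k,b in zip(*h)])
E
python3 lev.py
```

```text
[ 0.5354 -0.3468  0.1476] phi est from tool 0.9571469800307021
scene [(np.float64(0.0), 0), (np.float64(0.05), 0), (np.float64(0.1), 0), (np.float64(0.15), 0), (np.float64(0.2), 0), (np.float64(0.25), 0), (np.float64(0.3), 0), (np.float64(0.35), 0), (np.float64(0.4), 0), (np.float64(0.45), 0), (np.float64(0.5), 0), (np.float64(0.55), 0), (np.float64(0.6), 0), (np.float64(0.65), 0), (np.float64(0.7), 0), (np.float64(0.75), 0), (np.float64(0.8), 0), (np.float64(0.85), 22), (np.float64(0.9), 179), (np.float64(0.95), 130), (np.float64(1.0), 22), (np.float64(1.05), 7), (np.float64(1.1), 4), (np.float64(1.15), 17), (np.float64(1.2), 1), (np.float64(1.25), 1), (np.float64(1.3), 1), (np.float64(1.35), 1), (np.float64(1.4), 1), (np.float64(1.45), 2), (np.float64(1.5), 1)]
top [(np.float64(0.0), 0), (np.float64(0.05), 0), (np.float64(0.1), 0), (np.float64(0.15), 0), (np.float64(0.2), 0), (np.float64(0.25), 0), (np.float64(0.3), 0), (np.float64(0.35), 0), (np.float64(0.4), 0), (np.float64(0.45), 0), (np.float64(0.5), 0), (np.float64(0.55), 0), (np.float64(0.6), 0), (np.float64(0.65), 0), (np.float64(0.7), 0), (np.float64(0.75), 0), (np.float64(0.8), 0), (np.float64(0.85), 5), (np.float64(0.9), 12), (np.float64(0.95), 26), (np.float64(1.0), 2), (np.float64(1.05), 1), (np.float64(1.1), 1), (np.float64(1.15), 1), (np.float64(1.2), 2), (np.float64(1.25), 0), (np.float64(1.3), 1), (np.float64(1.35), 3), (np.float64(1.4), 1), (np.float64(1.45), 2), (np.float64(1.5), 2)]
```

Request:
carry_out([
  {"linear": [0, 0, 0], "roll": 0},
  {"linear": [0, 0, 0], "roll": 0},
  {"linear": [0, 0, 0], "roll": 0},
  {"linear": [0, 0, -0.5], "roll": 0},
  {"linear": [0, 0, -0.9], "roll": 0},
  {"linear": [-0.3, 0, -0.9], "roll": 0},
  {"linear": [-0.5, 0, 0], "roll": 0},
], jaw=0.6)

```text
clock: 9.6
eef_pos: [0.5049, -0.3501, 0.2452]
orientation: [0.003, 1.0, 0.016, 0.003]
ft_force: [-0.5, -0.2, -1.3]
width: 0.0516
finger_force: 0.0
```

```bash
python3 lev.py|tail -2 | sed 's/np.float64//g;s/([(0-9.)]*, 0)//g'; python3 -c "
from h import *
plan([.38,.29,.20],-3.3)"
```

```text
scene [, , , , , , , , , , , , , , , ((0.75), 2), ((0.8), 94), ((0.85), 345), ((0.9), 98), ((0.95), 1), , ((1.05), 1), , ((1.15), 1), , ((1.25), 1), ((1.3), 1), ((1.35), 2), ((1.4), 2), ((1.45), 5), ]
top [, , , , , , , , , , , , , , , ((0.75), 3), ((0.8), 27), ((0.85), 34), ((0.9), 51), ((0.95), 3), ((1.0), 3), , ((1.1), 2), ((1.15), 1), ((1.2), 1), ((1.25), 1), ((1.3), 2), , ((1.4), 3), ((1.45), 3), ((1.5), 3)]
t 9.7 pos [ 0.5025 -0.3492  0.2418] head 1.7094816820445553 z [ 0.0024 -0.0029 -1.    ] F [0.4463 0.5053 0.135 ] w 0.05124771235165926
 shift units (tool now) [ -2.5863 -16.0679   0.9919]  roll units 0.5828796611334759
 shift units (tool after roll) [ -3.9768 -15.7779   1.0457]
```

The lever dropped back to about notch 3. Now I move over to the control box.

Request:
carry_out([
  {"linear": [-0.25, -0.97, 0], "roll": 0.58},
  {"linear": [-0.25, -0.97, 0], "roll": 0},
  {"linear": [-0.25, -0.97, 0], "roll": 0},
  {"linear": [-0.25, -0.97, 0], "roll": 0},
  {"linear": [-0.25, -0.97, 0], "roll": 0},
  {"linear": [-0.25, -0.97, 0], "roll": 0},
  {"linear": [-0.25, -0.97, 0], "roll": 0},
  {"linear": [-0.25, -0.97, 0], "roll": 0},
])

```text
clock: 10.7
eef_pos: [0.4371, -0.0333, 0.2394]
orientation: [-0.0, 1.0, -0.028, 0.0]
ft_force: [0.2, -0.1, 0.4]
width: 0.0513
finger_force: 0.0
```

Request:
carry_out([
  {"linear": [-0.25, -0.97, 0], "roll": 0},
  {"linear": [-0.25, -0.97, 0], "roll": 0},
  {"linear": [-0.25, -0.97, 0], "roll": 0},
  {"linear": [-0.25, -0.97, 0], "roll": 0},
  {"linear": [-0.25, -0.97, 0], "roll": 0},
  {"linear": [-0.25, -0.97, 0], "roll": 0},
  {"linear": [-0.25, -0.97, 0], "roll": 0},
  {"linear": [-0.25, -0.97, 0], "roll": 0},
])

```text
clock: 11.7
eef_pos: [0.3744, 0.2815, 0.2395]
orientation: [-0.0, 1.0, -0.028, 0.0]
ft_force: [0.9, -0.1, 0.1]
width: 0.0514
finger_force: 0.0
```

Request:
carry_out([
  {"linear": [0, 0, 0], "roll": 0},
  {"linear": [0, 0, 0], "roll": 0},
])

```text
clock: 11.95
eef_pos: [0.3747, 0.2796, 0.239]
orientation: [0.0, 1.0, -0.028, 0.0]
ft_force: [0.7, -0.7, -0.3]
width: 0.0515
finger_force: 0.0
```

```bash
python3 lev.py|tail -2 | sed 's/np.float64//g;s/([(0-9.)]*, 0)//g'; python3 -c "
from h import *
plan([.372,.315,-.010],-3.3)"
```

```text
scene [, , , , , , , , , , , , , , , , ((0.8), 84), ((0.85), 359), ((0.9), 96), ((0.95), 2), , ((1.05), 2), , ((1.15), 2), ((1.2), 2), ((1.25), 1), , ((1.35), 2), , ((1.45), 1), ((1.5), 3)]
top [, , , , , , , , , , , , , , , ((0.75), 2), ((0.8), 52), ((0.85), 129), ((0.9), 62), ((0.95), 3), ((1.0), 1), ((1.05), 1), ((1.1), 1), ((1.15), 2), , ((1.25), 2), ((1.3), 1), ((1.35), 1), ((1.4), 1), ((1.45), 3), ((1.5), 2)]
t 12.05 pos [0.3749 0.279  0.2389] head -3.281076706491613 z [ 0.0001 -0.0002 -1.    ] F [0.4811 0.2684 0.715 ] w 0.051147547397429056
 shift units (tool now) [-0.1255 -0.896   6.2232]  roll units 0.002201825180283265
 shift units (tool after roll) [-0.1248 -0.8946  6.2234]
```

Request:
carry_out([
  {"linear": [-0.12, -0.9, 0], "roll": 0},
  {"linear": [0, 0, 1], "roll": 0},
  {"linear": [0, 0, 1], "roll": 0},
  {"linear": [0, 0, 1], "roll": 0},
  {"linear": [0, 0, 1], "roll": 0},
  {"linear": [0, 0, 1], "roll": 0},
  {"linear": [0, 0, 0.6], "roll": 0},
  {"linear": [0, 0, 0], "roll": 0},
])

```text
clock: 13.05
eef_pos: [0.3705, 0.314, 0.013]
orientation: [0.001, 1.0, -0.029, -0.002]
ft_force: [0.4, -0.1, 0.4]
width: 0.0513
finger_force: 0.0
```

Request:
carry_out([
  {"linear": [0, 0, 0.3], "roll": 0},
  {"linear": [0, 0, 0.3], "roll": 0},
  {"linear": [0, 0, 0], "roll": 0},
])

```text
clock: 13.42
eef_pos: [0.3713, 0.3155, -0.0098]
orientation: [0.0, 1.0, -0.028, -0.001]
ft_force: [-0.7, -0.4, 0.1]
width: 0.0513
finger_force: 0.0
```

```bash
cat >> h.py <<'E'
def box(nm=('top','scene')):
    for n in nm:
        c=shot(n);W=cloud(c);m=((W[...,2]>.057)&(W[...,2]<.072)&(c['depth']>0)&(W[...,0]>.36)&(W[...,0]<.62)&(W[...,1]>0)&(W[...,1]<.42)).astype(np.uint8)
        k=cv2.connectedComponentsWithStats(cv2.morphologyEx(m,cv2.MORPH_OPEN,np.ones((3,3),np.uint8)));i=1+np.argmax(k[2][1:,4]);P=W[k[1]==i]
        r=cv2.minAreaRect((P[:,:2]*1000).astype(np.float32));print(n,'box',np.round(r[0],1),np.round(r[1],1),round(r[2],1),len(P))
E
python3 -c "
from h import *
plan([.372,.315,-.010],-3.3);box();tips()"
```

```text
t 13.425 pos [ 0.3713  0.3155 -0.0098] head -3.225796955361261 z [-0.0011 -0.0007 -1.    ] F [-0.7022 -0.3569  0.1074] w 0.05125658512995753
 shift units (tool now) [0.019  0.0125 0.004 ]  roll units 0.008633916293003458
 shift units (tool after roll) [0.019  0.0125 0.004 ]
top box [470.6 311.5] [130.1 102.3] 75.6 1397
scene box [469.8 314.1] [132.  104.9] 76.3 1759
scene eef [ 0.3719  0.316  -0.009 ] w 0.05096141729456351 lowest rel:
 [[-0.017  -0.0332  0.0029]
 [-0.0038  0.0187  0.0038]
 [-0.0106 -0.0179  0.0041]
 [-0.0261 -0.0688  0.0042]
 [-0.0316 -0.0302  0.0049]
 [-0.0034 -0.0181  0.0049]]
0.0 397 x -0.068 0.047 y -0.072 0.075
0.01 521 x -0.07 0.046 y -0.074 0.074
0.02 4 x 0.039 0.049 y -0.057 -0.054
0.03 4 x 0.038 0.047 y -0.056 -0.053
0.04 18 x -0.007 0.047 y -0.055 0.033
0.05 38 x -0.011 0.041 y -0.054 0.042
0.06 33 x -0.011 0.055 y -0.057 0.046
0.07 315 x -0.01 0.074 y -0.055 0.046
0.08 38 x -0.016 0.064 y -0.052 0.048
0.09 99 x -0.016 0.016 y -0.056 0.061
0.1 51 x -0.013 0.016 y -0.059 0.064
0.11 77 x -0.01 0.018 y -0.06 0.063
```

Request:
carry_out([
  {"linear": [0.25, 0, 0], "roll": 0},
  {"linear": [0.25, 0, 0], "roll": 0},
  {"linear": [0.25, 0, 0], "roll": 0},
  {"linear": [0.25, 0, 0], "roll": 0},
  {"linear": [0.25, 0, 0], "roll": 0},
  {"linear": [0.25, 0, 0], "roll": 0},
  {"linear": [0.25, 0, 0], "roll": 0},
  {"linear": [0, 0, 0], "roll": 0},
])

```text
clock: 14.58
eef_pos: [0.4434, 0.3123, -0.0089]
orientation: [-0.0, 1.0, -0.028, 0.001]
ft_force: [-0.1, 0.0, -0.2]
width: 0.051
finger_force: 0.0
```

```bash
python3 -c "
from h import *
plan([.372,.315,-.010],-3.3);box()"
```

```text
t 14.575 pos [ 0.4434  0.3123 -0.0089] head -3.2467509643676817 z [ 0.002   0.0008 -1.    ] F [-0.101   0.0095 -0.1737] w 0.050964413163086295
 shift units (tool now) [-1.7857  0.0326  0.024 ]  roll units 0.006195806635305031
 shift units (tool after roll) [-1.7856  0.0343  0.0276]
top box [506.3 318.4] [128.9  96.7] 86.0 880
scene box [502.5 321.7] [130.9 107. ] 86.7 1861
```

Request:
carry_out([
  {"linear": [0.25, 0, 0], "roll": 0},
  {"linear": [0.25, 0, 0], "roll": 0},
  {"linear": [0.25, 0, 0], "roll": 0},
  {"linear": [0.2, 0, 0], "roll": 0},
  {"linear": [0, 0, 0], "roll": 0},
  {"linear": [0, 0, 0], "roll": 0},
])

```text
clock: 15.42
eef_pos: [0.4804, 0.3099, -0.0089]
orientation: [-0.0, 1.0, -0.028, 0.001]
ft_force: [0.1, 0.4, 0.4]
width: 0.0513
finger_force: 0.0
```

Request:
carry_out([
  {"linear": [-0.4, 0, 0], "roll": 0},
  {"linear": [-0.5, 0, -0.9], "roll": 0},
  {"linear": [0, 0, -0.9], "roll": 0},
  {"linear": [0, 0, -0.9], "roll": 0},
  {"linear": [0, 0, 0], "roll": 0},
])

```text
clock: 16.05
eef_pos: [0.4451, 0.3134, 0.1025]
orientation: [-0.002, 1.0, -0.028, 0.003]
ft_force: [0.7, 0.4, 0.2]
width: 0.0512
finger_force: 0.0
```

```bash
python3 -c "
from h import *
plan([.372,.315,-.010],-3.3);box()"
```

```text
t 16.05 pos [0.4451 0.3134 0.1025] head -3.182480323580002 z [ 0.0061  0.0032 -1.    ] F [0.7295 0.3878 0.1547] w 0.05118398900546516
 shift units (tool now) [-1.8441  0.0709  2.8005]  roll units 0.01367403526271424
 shift units (tool after roll) [-1.8273  0.0648  2.8117]
top box [541.9 316.9] [130.4 102.4] 86.3 1384
scene box [540.6 318.7] [131.8 104.8] 86.7 1881
```

```bash
python3 -c "
from h import *
import pickle
for n in('top','scene'):
  c=pickle.load(open(n+'0.pkl','rb'));W=cloud(c).reshape(-1,3);W=W[c['depth'].ravel()>0]
  for x in np.arange(.44,.68,.03):
    m=(abs(W[:,0]-x)<.015)&(W[:,1]>.39)&(W[:,1]<.75)&(W[:,2]>.02); 
    print(n,round(x,2), W[m][np.argmin(W[m,1])] if m.any() else None, W[m,2].max() if m.any() else None)
plan([.546,.416,.10],86.7)"
```

```text
top 0.44 None None
top 0.47 [0.4847 0.6455 0.0334] 0.11654005420936976
top 0.5 [0.5135 0.5864 0.0378] 0.11722426518855382
top 0.53 [0.536  0.5653 0.0524] 0.11794976507915735
top 0.56 [0.574  0.5397 0.0379] 0.11743813662184825
top 0.59 [0.604  0.5087 0.0407] 0.11790049773092665
top 0.62 [0.61   0.5053 0.042 ] 0.11905486254932647
top 0.65 [0.6379 0.5201 0.0462] 0.11890038711037774
top 0.68 [0.6657 0.5499 0.0375] 0.1177594936937607
scene 0.44 None None
scene 0.47 [0.4836 0.6499 0.0589] 0.11379392548462362
scene 0.5 [0.5144 0.5898 0.0352] 0.11703510915144225
scene 0.53 [0.5351 0.5688 0.0567] 0.11673007971653626
scene 0.56 [0.575  0.5391 0.042 ] 0.11834901995832874
scene 0.59 [0.6046 0.5108 0.0367] 0.12073758194982495
scene 0.62 [0.6091 0.5052 0.0442] 0.11784342172163045
scene 0.65 [0.6375 0.52   0.0354] 0.11779331217744793
scene 0.68 [0.665  0.5497 0.0955] 0.1165044814097173
t 16.15 pos [0.4429 0.312  0.0988] head -3.1906434665189907 z [ 0.0004  0.0002 -1.    ] F [-0.7303 -0.7875 -1.083 ] w 0.05092778039931459
 shift units (tool now) [ 2.4286 -2.7395 -0.0292]  roll units -10.459251301513905
 shift units (tool after roll) [ 2.7441  2.4234 -0.0306]
```

Request:
carry_out([
  {"linear": [0.81, -0.91, 0], "roll": 0},
  {"linear": [0.81, -0.91, 0], "roll": 0},
  {"linear": [0.81, -0.92, 0], "roll": 0},
  {"linear": [0, 0, 0], "roll": -0.95},
  {"linear": [0, 0, 0], "roll": -0.95},
  {"linear": [0, 0, 0], "roll": -0.95},
  {"linear": [0, 0, 0], "roll": -0.95},
  {"linear": [0, 0, 0], "roll": -0.95},
])

```text
clock: 17.15
eef_pos: [0.5452, 0.4151, 0.0961]
orientation: [0.0, 0.946, 0.325, -0.002]
ft_force: [-0.3, 0.3, 0.1]
width: 0.0516
finger_force: 0.0
```

Request:
carry_out([
  {"linear": [0, 0, 0], "roll": -0.95},
  {"linear": [0, 0, 0], "roll": -0.95},
  {"linear": [0, 0, 0], "roll": -0.95},
  {"linear": [0, 0, 0], "roll": -0.95},
  {"linear": [0, 0, 0], "roll": -0.95},
  {"linear": [0, 0, 0], "roll": -0.95},
  {"linear": [0, 0, 0], "roll": 0},
])

```text
clock: 18.02
eef_pos: [0.5454, 0.4152, 0.0965]
orientation: [-0.0, 0.728, 0.685, -0.002]
ft_force: [-0.0, 0.2, 0.6]
width: 0.0509
finger_force: 0.0
```

```bash
python3 -c "
from h import *
plan([.546,.416,-.01],86.7);box();tips()"
```

```text
t 18.025 pos [0.5454 0.4152 0.0965] head 86.5250241502728 z [-0.0031 -0.0018 -1.    ] F [-0.0219  0.1895  0.6081] w 0.05085118957977585
 shift units (tool now) [0.0256 0.022  2.6619]  roll units -0.020359364594765204
 shift units (tool after roll) [0.0203 0.0141 2.662 ]
top box [541.6 316.8] [130.5 102.2] 86.8 1415
scene box [540.5 319.2] [131.2 104.2] 87.5 1876
scene eef [0.5459 0.4154 0.0973] w 0.051020098594890546 lowest rel:
 [[-0.0278  0.005   0.0405]
 [ 0.0301 -0.0034  0.0421]
 [-0.0274  0.0092  0.0435]
 [-0.0266 -0.0001  0.0457]
 [ 0.0298 -0.0101  0.0461]
 [-0.0269  0.005   0.047 ]]
0.04 20 x -0.033 0.033 y -0.01 0.015
0.05 39 x -0.039 0.038 y -0.011 0.015
0.06 40 x -0.04 0.038 y -0.011 0.016
0.07 39 x -0.04 0.038 y -0.011 0.015
0.08 44 x -0.055 0.039 y -0.013 0.01
0.09 125 x -0.057 0.057 y -0.015 0.015
0.1 79 x -0.061 0.061 y -0.016 0.013
0.11 107 x -0.063 0.063 y -0.017 0.01
```

Request:
carry_out([
  {"linear": [0, 0, 0.9], "roll": 0},
  {"linear": [0, 0, 0.9], "roll": 0},
  {"linear": [0, 0, 0.6], "roll": 0},
  {"linear": [0, 0, 0.26], "roll": 0},
  {"linear": [0, 0, 0], "roll": 0},
  {"linear": [-0.3, 0, 0], "roll": 0},
  {"linear": [-0.3, 0, 0], "roll": 0},
])

```text
clock: 19.05
eef_pos: [0.5464, 0.3917, -0.0061]
orientation: [0.0, 0.728, 0.686, 0.001]
ft_force: [0.2, 1.8, 0.4]
width: 0.0512
finger_force: 1.9
```

Request:
carry_out([
  {"linear": [-0.3, 0, 0], "roll": 0},
  {"linear": [-0.3, 0, 0], "roll": 0},
  {"linear": [-0.3, 0, 0], "roll": 0},
  {"linear": [-0.3, 0, 0], "roll": 0},
  {"linear": [-0.3, 0, 0], "roll": 0},
  {"linear": [-0.3, 0, 0], "roll": 0},
  {"linear": [-0.3, 0, 0], "roll": 0},
  {"linear": [-0.3, 0, 0], "roll": 0},
])

```text
clock: 20.05
eef_pos: [0.5408, 0.2963, -0.0062]
orientation: [0.0, 0.728, 0.686, 0.002]
ft_force: [0.6, 5.8, 3.8]
width: 0.0518
finger_force: 2.8
```

```bash
python3 -c "
from h import *
plan([.546,.416,-.01],86.7);box()"
```

```text
t 20.05 pos [ 0.5408  0.2963 -0.0062] head 86.57538275661535 z [ 0.0026  0.002  -1.    ] F [0.625  5.8438 3.7767] w 0.05176393370855822
 shift units (tool now) [ 2.9935 -0.0495  0.1027]  roll units -0.014499874678808223
 shift units (tool after roll) [ 2.9938 -0.0427  0.0962]
top box [535.8 220.8] [129.9 102.3] 86.2 1349
scene box [534.5 222.6] [133.7 104.7] 86.6 1936
```

Request:
carry_out([
  {"linear": [-0.3, 0, 0], "roll": 0},
  {"linear": [-0.3, 0, 0], "roll": 0},
  {"linear": [-0.3, 0, 0], "roll": 0},
  {"linear": [-0.3, 0, 0], "roll": 0},
  {"linear": [-0.3, 0, 0], "roll": 0},
  {"linear": [-0.3, 0, 0], "roll": 0},
  {"linear": [-0.3, 0, 0], "roll": 0},
  {"linear": [-0.3, 0, 0], "roll": 0},
])

```text
clock: 21.15
eef_pos: [0.5342, 0.1999, -0.0073]
orientation: [-0.0, 0.728, 0.686, 0.0]
ft_force: [0.2, 5.1, 4.1]
width: 0.051
finger_force: 2.7
```

Request:
carry_out([
  {"linear": [-0.3, 0, 0], "roll": 0},
  {"linear": [-0.3, 0, 0], "roll": 0},
  {"linear": [-0.1, 0, 0], "roll": 0},
  {"linear": [0, 0, 0], "roll": 0},
  {"linear": [0, 0, 0], "roll": 0},
])

```text
clock: 21.78
eef_pos: [0.5314, 0.1717, -0.0084]
orientation: [-0.0, 0.728, 0.686, -0.001]
ft_force: [-0.0, -0.2, -0.3]
width: 0.0512
finger_force: 0.0
```

```bash
python3 -c "
from h import *
plan([.546,.416,-.01],86.7);box()"
```

```text
t 21.775 pos [ 0.5314  0.1717 -0.0084] head 86.59844164437865 z [-0.0019 -0.0011 -1.    ] F [-0.0249 -0.1691 -0.2583] w 0.051212413493747756
 shift units (tool now) [6.1183 0.0014 0.0329]  roll units -0.011816851256693977
 shift units (tool after roll) [6.1182 0.0122 0.0404]
top box [528.2  87.1] [112.6 103.1] 87.7 1165
scene box [526.6  98.5] [130.6 104.7] 86.6 1985
```

The box sits at about (527, 98) mm with yaw −3.4°, as aimed. I retreat, open the gripper fully and measure its outer profile, because the hood will limit how a single outstretched finger can reach the button.

Request:
carry_out([
  {"linear": [0.5, 0, 0], "roll": 0},
  {"linear": [0.5, 0, -0.9], "roll": 0},
  {"linear": [0, 0, -0.9], "roll": 0},
  {"linear": [0, 0, -0.9], "roll": 0},
  {"linear": [-0.5, -0.5, -0.9], "roll": -0.6},
  {"linear": [-0.9, -0.5, -0.9], "roll": 0},
  {"linear": [-0.9, -0.5, -0.9], "roll": 0},
  {"linear": [-0.9, -0.5, -0.5], "roll": 0},
], jaw=1)

```text
clock: 22.88
eef_pos: [0.4573, 0.0839, 0.2309]
orientation: [0.001, 0.696, 0.718, 0.001]
ft_force: [-0.1, -0.6, -0.3]
width: 0.0851
finger_force: 0.0
```

Request:
carry_out([
  {"linear": [-0.9, -0.4, 0], "roll": 0},
  {"linear": [-0.9, -0.4, 0], "roll": 0},
  {"linear": [-0.9, -0.4, 0], "roll": 0},
  {"linear": [-0.9, 0, 0], "roll": 0},
  {"linear": [-0.9, 0, 0], "roll": 0},
  {"linear": [0, 0, 0], "roll": 0},
  {"linear": [0, 0, 0], "roll": 0},
])

```text
clock: 23.75
eef_pos: [0.4147, -0.0968, 0.2284]
orientation: [-0.0, 0.696, 0.718, 0.0]
ft_force: [0.1, 0.3, 0.6]
width: 0.0854
finger_force: 0.0
```

Run:
```python
from h import *
plan([.48,-.2145,.20],91.75); box()
# mat/box check
c=shot('scene')
s=robot.state();e=np.array(s['eef_pos'])
for n in('scene','top'):
    c=shot(n);W=cloud(c).reshape(-1,3);W=W[c['depth'].ravel()>0]-e
    W=W[(abs(W[:,0])<.13)&(abs(W[:,1])<.13)&(W[:,2]>0)&(W[:,2]<.26)]
    for z in np.arange(.03,.24,.01):
        k=W[(W[:,2]>=z)&(W[:,2]<z+.01)]
        if len(k): print(n,round(z,2),len(k),'x',np.percentile(k[:,0],[1,99]).round(3),'y',np.percentile(k[:,1],[1,99]).round(3))
cv2.imwrite('pics/p5.png',cv2.resize(shot('scene')['img'],(768,576),interpolation=2))
```

```text
t 23.75 pos [ 0.4147 -0.0968  0.2284] head 91.75875676672217 z [-0.0002  0.0007 -1.    ] F [0.1096 0.2528 0.5571] w 0.08540391271211796
 shift units (tool now) [-2.9917  1.5423  0.7074]  roll units 0.0010188960742064817
 shift units (tool after roll) [-2.991   1.5427  0.7098]
top box [527.8  95.8] [129.8 102.1] 86.7 1391
scene box [526.8  98.5] [130.5 105. ] 86.6 1984
scene 0.05 2 x [0.052 0.053] y [-0.002  0.002]
scene 0.06 7 x [0.043 0.056] y [-0.006  0.011]
scene 0.09 5 x [0.042 0.071] y [-0.009  0.001]
scene 0.1 66 x [0.048 0.074] y [-0.008  0.017]
scene 0.11 50 x [0.028 0.072] y [-0.013  0.021]
scene 0.12 79 x [0.022 0.071] y [-0.013  0.021]
scene 0.13 89 x [0.018 0.07 ] y [-0.015  0.022]
scene 0.14 85 x [0.016 0.069] y [-0.016  0.022]
scene 0.15 167 x [0.032 0.068] y [-0.008  0.016]
scene 0.16 44 x [0.013 0.038] y [-0.029  0.02 ]
scene 0.17 119 x [0.008 0.038] y [-0.033  0.038]
scene 0.18 120 x [0.007 0.038] y [-0.033  0.038]
scene 0.19 128 x [0.006 0.037] y [-0.034  0.035]
scene 0.2 176 x [0.007 0.037] y [-0.034  0.038]
scene 0.21 127 x [0.009 0.035] y [-0.033  0.036]
scene 0.22 49 x [0.011 0.039] y [-0.035  0.035]
scene 0.23 149 x [0.005 0.039] y [-0.036  0.041]
top 0.06 1 x [-0.047 -0.047] y [0.01 0.01]
top 0.07 1 x [-0.045 -0.045] y [0.01 0.01]
top 0.09 6 x [-0.055 -0.045] y [0.001 0.012]
top 0.1 30 x [-0.074 -0.046] y [-0.012  0.012]
top 0.11 24 x [-0.073 -0.037] y [0.005 0.016]
top 0.12 5 x [-0.07  -0.035] y [-0.012  0.016]
top 0.13 10 x [-0.07  -0.052] y [-0.012  0.01 ]
top 0.14 24 x [-0.069 -0.042] y [-0.014  0.011]
top 0.15 93 x [-0.067 -0.039] y [-0.013  0.011]
top 0.23 1 x [-0.035 -0.035] y [0.018 0.018]
```

View pics/p5.png

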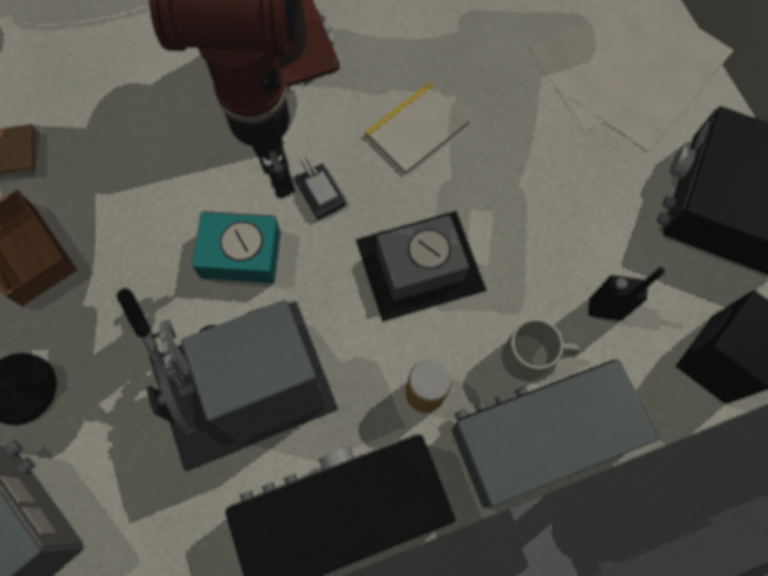

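The full picture shows the control box wholly on the mat: scene (422,255), with mat showing on all four sides. The lever is raised at (133,310) and nothing else has moved.

**Gripper profile, fully open:**
- The finger back is at 56 mm and the knuckles at 70 mm, so a finger can reach 14 mm past the hood line.
- The button's lower rim at unit x −50 only needs to get to about −45.

I will push the rim along the pressing direction with the front finger.

Request:
carry_out([
  {"linear": [-0.75, 0.38, 0], "roll": 0},
  {"linear": [-0.75, 0.38, 0], "roll": 0},
  {"linear": [-0.75, 0.38, 0], "roll": 0},
  {"linear": [-0.75, 0.38, 0], "roll": 0},
  {"linear": [0, 0, 0.7], "roll": 0},
  {"linear": [0, 0, 0.9], "roll": 0},
  {"linear": [0, 0, 0], "roll": 0},
  {"linear": [0, 0, 0], "roll": 0},
])

```text
clock: 25.05
eef_pos: [0.4795, -0.2159, 0.1657]
orientation: [0.001, 0.696, 0.718, 0.0]
ft_force: [0.5, -0.2, -0.5]
width: 0.0858
finger_force: 0.0
```

Run:
```python
from h import *
plan([.4915,-.215,.047],91.75)
s=robot.state();e=np.array(s['eef_pos'])
for n in('scene','top'):
    c=shot(n);W=cloud(c).reshape(-1,3);W=W[c['depth'].ravel()>0]-e
    W=W[(abs(W[:,0])<.085)&(abs(W[:,1])<.05)&(W[:,2]>.0)&(W[:,2]<.16)]
    for z in np.arange(.03,.16,.006):
        k=W[(W[:,2]>=z)&(W[:,2]<z+.006)]
        if len(k): print(n,round(z,3),len(k),'x',np.percentile(k[:,0],[1,99]).round(3),'y',np.percentile(k[:,1],[1,99]).round(3))
# hood front edge from clouds
U=np.array([.6175,-.211]);a=np.radians(1.75)
for n in('scene','top'):
    c=shot(n);W=cloud(c).reshape(-1,3);W=W[c['depth'].ravel()>0];d=W[:,:2]-U;x=d@[np.cos(a),np.sin(a)];y=d@[-np.sin(a),np.cos(a)]
    for lo,hi in((-.07,-.03),(-.03,.03),(.03,.07)):
        m=(W[:,2]>.23)&(W[:,2]<.25)&(y>lo)&(y<hi)&(abs(x)<.1);xs=np.sort(x[m]);print(n,'hood x front',lo,xs[[0,3,8,15]],'back',xs[-6])
    m=(W[:,2]>.235)&(W[:,2]<.25)&(abs(x-.03)<.04)&(abs(y)<.1);print('y',np.percentile(y[m],[1,99]))
    if n=='top':
        m=(abs(y)<.028)&(x<-.02)&(x>-.09)&(W[:,2]>.03)&(W[:,2]<.13)
        for lo in np.arange(-.08,-.02,.006):
            k=m&(x>lo)&(x<lo+.006)&(abs(y)<.01)
            if k.any(): print('panel/btn x',round(lo+.003,3),'z',np.median(W[k,2]),c['img'].reshape(-1,3)[c['depth'].ravel()>0][k].mean(0).astype(int))
```

```text
t 25.05 pos [ 0.4795 -0.2159  0.1657] head 91.76860014475285 z [ 0.0011 -0.0007 -1.    ] F [ 0.4717 -0.2431 -0.4634] w 0.08582837657435914
 shift units (tool now) [0.0159 0.2972 2.968 ]  roll units 0.0021642251152305053
 shift units (tool after roll) [0.0137 0.3004 2.9677]
scene 0.054 1 x [0.046 0.046] y [0.015 0.015]
scene 0.06 1 x [0.043 0.043] y [0.015 0.015]
scene 0.072 1 x [0.049 0.049] y [0.015 0.015]
scene 0.084 1 x [0.049 0.049] y [0.016 0.016]
scene 0.09 1 x [0.054 0.054] y [0.016 0.016]
scene 0.096 8 x [0.047 0.073] y [-0.006  0.018]
scene 0.102 40 x [0.042 0.073] y [-0.004  0.018]
scene 0.108 28 x [0.029 0.073] y [-0.006  0.018]
scene 0.114 48 x [0.027 0.071] y [-0.012  0.021]
scene 0.12 41 x [0.02  0.071] y [-0.013  0.021]
scene 0.126 50 x [0.018 0.072] y [-0.013  0.021]
scene 0.132 43 x [0.018 0.07 ] y [-0.014  0.022]
scene 0.138 34 x [0.018 0.069] y [-0.015  0.023]
scene 0.144 41 x [0.029 0.068] y [-0.006  0.016]
scene 0.15 132 x [0.034 0.067] y [-0.007  0.018]
scene 0.156 27 x [0.033 0.064] y [-0.007  0.014]
top 0.054 2 x [-0.046 -0.044] y [0.009 0.01 ]
top 0.06 7 x [-
[... 951 characters left out ...]
[-0.0734  0.073 ]
top hood x front -0.07 [-0.0267 -0.0228 -0.0201 -0.0155] back 0.08969402457634142
top hood x front -0.03 [-0.0289 -0.0284 -0.0276 -0.0267] back 0.0895441907149131
top hood x front 0.03 [-0.0298 -0.028  -0.0264 -0.0259] back 0.09020149403288355
y [-0.0752  0.0714]
panel/btn x -0.065 z 0.06419729778498036 [92 91 87]
panel/btn x -0.059 z 0.0702812329168334 [103 104  98]
panel/btn x -0.053 z 0.0745859196066237 [102 102  97]
panel/btn x -0.047 z 0.08492434447032697 [96 95 91]
panel/btn x -0.041 z 0.09988824332280315 [21 21 21]
panel/btn x -0.035 z 0.10411812168066263 [14 13 12]
panel/btn x -0.029 z 0.10912473768598442 [19 18 18]
panel/btn x -0.023 z 0.1153103537550112 [14 12 13]
```

Request:
carry_out([
  {"linear": [0, 0.2, 0.9], "roll": 0},
  {"linear": [0, 0, 0.9], "roll": 0},
  {"linear": [0, 0, 0.8], "roll": 0},
  {"linear": [0, 0, 0.37], "roll": 0},
  {"linear": [0, 0, 0], "roll": 0},
  {"linear": [0, 0.2, 0], "roll": 0},
  {"linear": [0, 0.2, 0], "roll": 0},
  {"linear": [0, 0, 0], "roll": 0},
])

```text
clock: 26.25
eef_pos: [0.5043, -0.2155, 0.0467]
orientation: [0.001, 0.696, 0.718, 0.0]
ft_force: [-0.1, 0.1, -0.2]
width: 0.0855
finger_force: 0.0
```

Run:
```python
from h import *
plan([.5135,-.215,.047],91.75)
c=shot('top');x,y=proj(c,[.55,-.215,.12])[0].astype(int);print(x,y)
a=cv2.resize(c['img'][y-45:y+35,x-50:x+50],(400,320),interpolation=2)
c=shot('scene');x,y=proj(c,[.55,-.215,.15])[0].astype(int);print(x,y)
b=cv2.resize(c['img'][y-40:y+40,x-50:x+50],(400,320),interpolation=2)
cv2.imwrite('pics/c6.png',np.clip(np.hstack([a,b])*1.8,0,255).astype(np.uint8))
```

```text
t 26.25 pos [ 0.5043 -0.2155  0.0467] head 91.7819123435067 z [ 0.0018 -0.0011 -1.    ] F [-0.1078  0.1194 -0.1638] w 0.08545392840768534
 shift units (tool now) [ 0.0047  0.2297 -0.0072]  roll units 0.0037131697747944817
 shift units (tool after roll) [ 0.0048  0.2297 -0.0076]
325 198
156 207
```

View pics/c6.png

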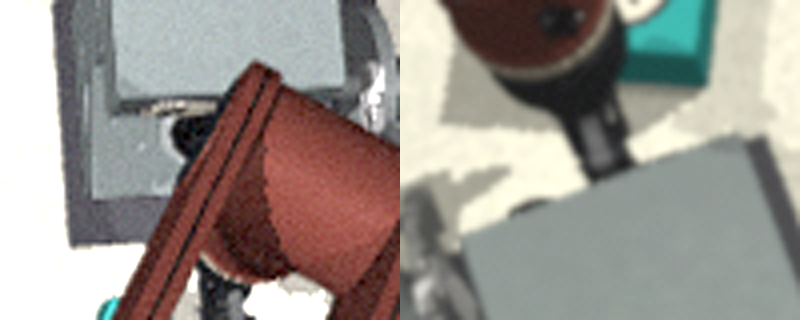

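The finger is in front of the button with no contact; in the left half the button shows at (190,130) and the hood edge above it. I move in gently.

Request:
carry_out([
  {"linear": [0, 0.12, 0], "roll": 0},
  {"linear": [0, 0.11, 0], "roll": 0},
  {"linear": [0, 0, 0], "roll": 0},
  {"linear": [0, 0, 0], "roll": 0},
])

```text
clock: 26.85
eef_pos: [0.512, -0.2147, 0.0455]
orientation: [-0.0, 0.696, 0.718, -0.0]
ft_force: [0.1, -0.4, -0.1]
width: 0.0857
finger_force: 0.0
```

Request:
carry_out([
  {"linear": [0, 0, 0.05], "roll": 0},
  {"linear": [0, 0, 0.05], "roll": 0},
  {"linear": [0, 0, 0], "roll": 0},
])

```text
clock: 27.22
eef_pos: [0.5118, -0.2147, 0.0413]
orientation: [-0.0, 0.696, 0.718, -0.0]
ft_force: [0.1, 0.1, 0.2]
width: 0.0853
finger_force: 0.0
```

Request:
carry_out([
  {"linear": [0, 0, 0.05], "roll": 0},
  {"linear": [0, 0.02, 0.05], "roll": 0},
  {"linear": [0, 0, 0], "roll": 0},
])

```text
clock: 27.6
eef_pos: [0.5127, -0.2147, 0.0373]
orientation: [-0.0, 0.696, 0.718, -0.0]
ft_force: [-0.1, -0.3, 0.4]
width: 0.0855
finger_force: 0.0
```

Request:
carry_out([
  {"linear": [0, 0.04, 0], "roll": 0},
  {"linear": [0, 0.03, 0], "roll": 0},
  {"linear": [0, 0, 0], "roll": 0},
])

```text
clock: 27.98
eef_pos: [0.5158, -0.2147, 0.0377]
orientation: [0.0, 0.696, 0.718, 0.0]
ft_force: [-0.0, 0.1, -0.1]
width: 0.0852
finger_force: 0.0
```

Request:
carry_out([
  {"linear": [0, 0.03, 0.02], "roll": 0},
  {"linear": [0, 0.02, 0.02], "roll": 0},
  {"linear": [0, 0, 0], "roll": 0},
  {"linear": [0, 0, 0], "roll": 0},
])

```text
clock: 28.48
eef_pos: [0.5173, -0.2146, 0.036]
orientation: [-0.0, 0.696, 0.718, -0.0]
ft_force: [-4.9, -0.2, 4.2]
width: 0.0855
finger_force: 3.2
```

It has contacted the button: the force lies along the button's axis and shows on the finger. I press on.

Request:
carry_out([
  {"linear": [0, 0.03, 0.04], "roll": 0},
  {"linear": [0, 0.03, 0.04], "roll": 0},
  {"linear": [0, 0, 0], "roll": 0},
])

```text
clock: 28.85
eef_pos: [0.5201, -0.2145, 0.0328]
orientation: [-0.0, 0.696, 0.718, 0.0]
ft_force: [-4.3, 1.0, 4.2]
width: 0.0849
finger_force: 2.8
```

```bash
python3 lev.py|tail -2 | sed 's/np.float64//g;s/([(0-9.)]*, 0)//g'
```

```text
scene [, , , , , ((0.25), 5), ((0.3), 87), ((0.35), 313), ((0.4), 91), ((0.45), 8), , , , , , , , , , , , ((1.05), 1), , ((1.15), 1), ((1.2), 1), , , ((1.35), 4), ((1.4), 1), , ((1.5), 2)]
top [, , , , ((0.2), 8), ((0.25), 54), ((0.3), 31), , , , , , , , , , , , , ((0.95), 1), , , ((1.1), 2), ((1.15), 1), ((1.2), 2), ((1.25), 2), ((1.3), 1), ((1.35), 2), ((1.4), 2), ((1.45), 4), ]
```

The lever is dropping. I keep pressing and hold.

Request:
carry_out([
  {"linear": [0, 0.02, 0.03], "roll": 0},
  {"linear": [0, 0, 0.02], "roll": 0},
  {"linear": [0, 0, 0], "roll": 0},
  {"linear": [0, 0, 0], "roll": 0},
  {"linear": [0, 0, 0], "roll": 0},
  {"linear": [0, 0, 0], "roll": 0},
  {"linear": [0, 0, 0], "roll": 0},
  {"linear": [0, 0, 0], "roll": 0},
])

```text
clock: 29.95
eef_pos: [0.5213, -0.2145, 0.0311]
orientation: [0.0, 0.696, 0.718, 0.0]
ft_force: [-2.6, 0.8, 5.9]
width: 0.0854
finger_force: 3.2
```

```bash
python3 lev.py|tail -2 | sed 's/np.float64//g;s/([(0-9.)]*, 0)//g'; python3 -c "
from h import *
print(robot.state()['ft_force'])
P,I=lever();m=(P[:,0]<-.13);print(np.median(P[m],0))"
```

```text
scene [, ((0.05), 3), ((0.1), 112), ((0.15), 271), ((0.2), 46), ((0.25), 1), , , , , , , , , , , , , , , ((1.0), 2), , ((1.1), 2), , ((1.2), 2), ((1.25), 1), ((1.3), 3), , ((1.4), 2), ((1.45), 1), ((1.5), 2)]
top [, , ((0.1), 21), ((0.15), 54), , , , , , , , , , , , , , , , , ((1.0), 1), ((1.05), 2), ((1.1), 1), , ((1.2), 1), ((1.25), 3), , ((1.35), 2), , ((1.45), 2), ((1.5), 1)]
[-4.0556  1.9486  5.0724]
[-0.1572 -0.1276  0.1154]
```

The lever is fully home, reading the same as in the starting measurement. I release the button and retreat.

Request:
carry_out([
  {"linear": [0, -0.1, -0.1], "roll": 0},
  {"linear": [0, -0.3, -0.1], "roll": 0},
  {"linear": [0, -0.6, 0], "roll": 0},
  {"linear": [0, 0, -0.9], "roll": 0},
  {"linear": [0, 0, -1], "roll": 0},
  {"linear": [0, 0, -1], "roll": 0},
  {"linear": [0, -0.5, -1], "roll": 0},
  {"linear": [0, 0, 0], "roll": 0},
])

```text
clock: 31.1
eef_pos: [0.4619, -0.2178, 0.1984]
orientation: [0.004, 0.696, 0.718, 0.001]
ft_force: [-0.2, -0.1, 0.6]
width: 0.0853
finger_force: 0.0
```

```bash
python3 lev.py|tail -2 | sed 's/np.float64//g;s/([(0-9.)]*, 0)//g'
python3 - <<'E'
from h import *
import pickle
s=robot.state();print(s['clock'],s['eef_pos'],s['ft_force'],s['dq']);box()
# changed regions vs start (bystanders)
for n in('top','scene'):
    c=shot(n);o=pickle.load(open(n+'0.pkl','rb'));A,B=cloud(c),cloud(o)
    for nm,(x,y) in dict(radio=(.706,.348),mug=(.75,.21),can=(.735,.02),turq=(.405,-.1875),key=(.362,-.025)).items():
        r=[]
        for W,q in((A,c),(B,o)):
            m=(np.hypot(W[...,0]-x,W[...,1]-y)<.09)&(W[...,2]>.015)&(W[...,2]<.2)&(q['depth']>0);r.append(W[m].mean(0))
        print(n,nm,(r[0]-r[1])*1000)
E
```

```text
scene [, ((0.05), 3), ((0.1), 111), ((0.15), 264), ((0.2), 51), , , , , , , , , , ((0.7), 1), , ((0.8), 1), , , , ((1.0), 2), , , ((1.15), 1), ((1.2), 2), ((1.25), 2), ((1.3), 2), , ((1.4), 1), , ((1.5), 3)]
top [, , , , , , , , , , , , , , , , , , , , ((1.0), 1), , ((1.1), 1), ((1.15), 1), ((1.2), 1), ((1.25), 1), ((1.3), 2), ((1.35), 1), ((1.4), 4), ((1.45), 1), ((1.5), 2)]
31.2 [ 0.4606 -0.2165  0.1945] [-0.6252 -0.0239 -1.4494] [ 0.0055  0.0326  0.0185  0.0014  0.0027 -0.0002]
top box [527.8  96.1] [130.2 101.8] 86.6 1404
scene box [526.8  98.5] [130.9 104.4] 86.1 1960
top radio [0.0761 0.1101 0.2391]
top mug [0.2436 0.2278 0.0385]
top can [ 0.2467 -0.2634  0.483 ]
top turq [ 1.7504  9.2144 -0.7208]
top key [0.0246 0.15   0.1362]
scene radio [-0.059   0.0181  0.1586]
scene mug [0.0796 0.2819 0.0121]
scene can [-0.0619 -0.0029  0.1509]
scene turq [ 4.247  10.0355 -0.8359]
scene key [ 0.0955  0.1551 -0.0306]
```

Request:
carry_out([
  {"linear": [0.9, -0.3, -0.5], "roll": 0},
  {"linear": [0.9, -0.3, 0], "roll": 0},
  {"linear": [0.9, 0, 0], "roll": 0},
  {"linear": [0.9, 0, 0], "roll": 0},
  {"linear": [0.9, 0, 0], "roll": 0},
  {"linear": [0, 0, 0], "roll": 0},
  {"linear": [0, 0, 0], "roll": 0},
])

```text
clock: 32.28
eef_pos: [0.4312, -0.0373, 0.2142]
orientation: [-0.0, 0.696, 0.718, -0.0]
ft_force: [0.1, -0.8, 0.2]
width: 0.0856
finger_force: 0.0
```

Run:
```python
from h import *
import pickle
n='scene';c=shot(n);o=pickle.load(open(n+'0.pkl','rb'))
for q in(c,o):
    h=cv2.cvtColor(q['img'],cv2.COLOR_BGR2HSV);m=cv2.inRange(h,(80,120,40),(100,255,255));M=cv2.moments(m);r=cv2.minAreaRect(cv2.findNonZero(m));print(M['m10']/M['m00'],M['m01']/M['m00'],M['m00']/255,r)
```

```text
156.14276729559748 165.80377358490566 1590.0 ((156.96902465820312, 164.46463012695312), (55.07773208618164, 42.838233947753906), 3.814074993133545)
156.09074074074073 166.1611111111111 1620.0 ((156.94027709960938, 164.3960418701172), (55.14425277709961, 42.705196380615234), 3.814074993133545)
```

The turquoise look-alike has not moved either. I hand the job in.

```bash
python3 -c "
from bench import job
print(job.hand_in())"
```

```text
the job is handed in; nothing more can be done
None
```

I handed the job in at about 32 s: the lever went to notch 3 and held by itself, the control box was slid wholly onto the mat, the button was held until the lever was home, and camera checks showed the bystanders and turquoise look-alike unmoved.

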